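# Load the tip box into the dock's bay

### The arm

A 6-joint arm with a two-finger parallel gripper is mounted at the origin on the work surface. World frame = base frame: x ahead of the robot, y to its left, z up, the work surface at z = 0. Lengths are in mm, angles in rad, forces in N, time in s.
With the tool pointing down it reaches from about 275 to 1000 mm from the base axis. Payload 8.4 kg.
Tool frame: the origin (TCP) lies midway between the tips of the shut fingers; the grasp point (between the pads) lies 19 mm behind it; z points along the fingers, y is the line along which they close (so a half turn about z gives the same grasp; the last joint's range is limited). The gripper opens to 85 mm and grips with 20 to 120 N. Pads are 22 mm wide; open, the fingers measure 114 mm over their backs; the gripper's body (76 mm by 85 mm) begins 54 mm behind the grasp point. The pads swing forward as they close: fully open they stand 13 mm farther back than shut.
Start: joints at [-1.349, 0.353, 1.633, -0, 1.155, -0.002], TCP at [138.709, -609.416, 231.281] pointing down, gripper open.
Joint ranges: [-2.63, 2.63], [-0.92, 2.1], [0.06, 2.66], [-1.3, 4.44], [0, 2.69], [-3.02, 3.02]. Speed limits (rad/s): [2.22, 2.22, 2.79, 3.14, 3.14, 3.14].

### API

Orientations are given as [roll, pitch, yaw] about the fixed x, y, z axes, in that order (R = Rz(yaw) Ry(pitch) Rx(roll)).
In Python, from rig import telemetry, optics, r gives the robot as it stands.
- The arm moves only by the tool play_rows, never from a script. Its arguments are lists of equal length, an entry for each row: "dp": the shift along the tool's x, y, z in units of 40 mm (1.0 is 40 mm), a list of three; "rot": the turn, a rotation vector about the tool's x, y, z in units of 6 degrees (1.0 is 6 degrees), a list of three. In form: {"dp": [[tx, ty, tz], ...], "rot": [[ax, ay, az], ...]}. A call has 1 to 5 rows; each row is the pose to reach, as a shift and turn from the pose commanded when the call began, along the tool's axes at that moment; what a row does not reach only later rows make up. A row lasts 1/12 s, in which the tool goes at most 41.7 mm and 7.16 degrees, less where a joint would pass 70% of its speed; a pose out of reach is approached as far as the arm can. A call with a gripper value outside its range is refused whole. "fingers" is the opening, from 0 (shut) to 1 (fully open), set as the call begins (left out, the last holds). The fingers move at their own pace and stop on an object; "grip_force" is the grip in N (left out, the last holds). Time passes only in rows, so rows that repeat a pose let the fingers close. It gives the time, the measured TCP pose, the force, the opening and the grip force at its end, in the units of the state.
- telemetry.sense(): the state, without advancing time (a new reading comes with each control period).
- optics.grab_frame(name): name is "side" or "top" or "wrist"; returns a dict with "color" (480x640x3 uint8, red, green, blue), "mtx" (3x3 intrinsics, pixels), "R" (3x3) and "t" (3): a world point X has camera coordinates R X + t; the wrist camera has in their place "mount" (4x4, takes a point from camera to tool coordinates, whose origin is the TCP and whose axes are the flange's). Camera axes: x right, y down, z forward; pixel columns grow to the right and rows downward; lengths in mm; the calibration is good to about 2 mm. A picture is of the moment at which its call begins: read the wrist's pose just before it. There is no depth.
- r.sign_off(): hands the job in; it is judged then, once.
The state is a dict: "clock": time; "qpos": joint angles; "qvel": joint speeds; "joint_efforts": joint torques, N m; "eef_pos": TCP position; "tcp_rot": TCP orientation; "contact_force": force on the tool from outside, world axes, zero at the start; "wrist_torque": the same for the moment, N m; "opening": opening from 0.0 (shut) to 1.0 (fully open); "grasp_force": force on a finger pad.
Only numpy, scipy, OpenCV 4.12 (cv2) and the standard library are available. Lean on these libraries where they do the work, as an engineer would, in place of code of your own. Each camera call takes 0.05 s, during which the arm holds its last target. There are 200 camera calls.

### The job

The loading dock on the bench has two lanes, each with a box standing at its foot. Push the tall pipette-tip box up the ramp of its own lane until its trailing edge drops behind the lip and it sits level in the bay at the top. Do not lift it out of its lane, and leave the flat slide box in the other lane where it stands.

Things in the scene. Friction and masses are not known exactly. Their poses are not given: they have to be found in the camera images.
- dock: Fixed two-lane dock of grey sheet and aluminium. Origin on the bench midway between the lanes; +x uphill, z up, +y left facing uphill. Lane centres at y = +46 and -46 mm; lanes 84 mm wide (bay 87) between rails 14 mm above the floor. Open low end x = -184; level landing 6 mm above the bench until x = -39; then a ramp up to the lip at x = +51. White housing 105 mm high from x = 185 to 255.
- dock_lip (a point): Top edge of the lip between the two lanes, at the crest of the ramps: dock x = +51, y = 0, 26 mm above the bench; axes as the dock's. The ramp rises to it at 12.5 degrees. Beyond it a sheer 8 mm step down to the level bay floor (18 mm above the bench), which runs 125 mm in +x to an end wall 45 mm high. The bay's side rails stand 40 mm above the bench.
- tip_box_mid (a point): Centre of the tall white plastic pipette-tip box (grey band, rows of small round tip tops above), 30 mm above its underside. 110 mm long (x, along the lane), 76 wide (y), 60 high (z), about 0.25 kg. Starts on one lane's landing; slides when pushed, stays where left. Seated in the bay this point is 48 mm above the bench, 55 to 70 mm past the lip in +x.
- slide_box_mid (a point): Centre of the flat white plastic slide box (grey band, blank paper label on top), 15 mm above its underside. Same 110 x 76 mm footprint as the tip box but only 30 mm high, about 0.25 kg. It stands on the landing of the other lane and is to stay there.
There are look-alikes about, which are no part of the job. Leave any red look-alike of the part that bears slide_box_mid alone.

How it is judged (in metres and radians):
On the way:
1. the tall box rides nose-up on the ramp of a lane (angle between tip_box_mid's own z axis and vertical above 0.1 rad and x of tip_box_mid in the frame of dock between -0.085 and 0.07 m and z of tip_box_mid in the frame of dock below 0.075 m), for 0.1 s.
At the end, for the whole second after the job is handed in: The tall tip box is at rest in the bay of the lane it started in: behind the lip, level within 3 degrees, its centre 102 to 125 mm along the dock and 44 to 51 mm above the bench; the flat slide box is within 15 mm of where it stood, in the other lane (x of tip_box_mid in the frame of dock between 0.102 and 0.125 m and z of tip_box_mid in the frame of dock between 0.044 and 0.051 m and angle between tip_box_mid's own z axis and vertical below 0.05 rad and linear speed of tip_box below 0.02 m/s and distance of slide_box_mid from where it was at the start of the episode below 0.015 m and ((y of tip_box_mid in the frame of dock above 0.03 m and y of slide_box_mid in the frame of dock below -0.03 m) or (y of tip_box_mid in the frame of dock below -0.03 m and y of slide_box_mid in the frame of dock above 0.03 m))); the robot touches nothing.
It fails at once if the tall box is lifted clear of its lane (centre more than 85 mm above the bench) (z of tip_box_mid in the frame of dock above 0.085 m).
It fails at once if the flat slide box is moved by more than 20 mm (distance of slide_box_mid from where it was at the start of the episode above 0.02 m).
It also fails if it takes over 34 s, if anything falls off the work surface, if the arm or the gripper's body presses on something with over 40 N, if the wrist force passes 120 N, or if a joint passes its speed limit or range.

## Working session

There is one attempt and no reset: what is moved stays moved. The work goes in short steps, Python scripts to look and compute and a tool call to move; the robot and the scene stay as the last step left them, time stands still between calls to the robot, and variables do not carry over. Pictures are saved under pics/ and viewed, at most 10 in all, crops included, and the job is handed in when it is done.

Besides the shell and the picture viewer there is one more tool, called after ">>>" in YAML: its name, and indented under it one key for each argument. play_rows: Moves the arm, as the interface text tells. Its arguments: {"type":"object","properties":{"dp":{"type":"array"},"rot":{"type":"array"},"fingers":{"type":"number"},"grip_force":{"type":"number"}},"required":["dp","rot"]}

```bash
mkdir -p pics; ls
python3 - <<'E'
from rig import telemetry, optics, r
import cv2,numpy as np
s=telemetry.sense();print(s['eef_pos'],s['tcp_rot'],s['clock'])
for n in('side','top'):
    f=optics.grab_frame(n);cv2.imwrite(f'pics/{n}0.png',f['color'][:,:,::-1]);np.savez(f'pics/{n}0.npz',**f)
    print(n,f['mtx'].round(1).tolist(),f['R'].round(3).tolist(),f['t'].round(1).tolist())
E
```

```text
pics
[ 138.59340918 -608.93315908  230.55613171] [-3.14018120e+00  1.05712410e-05  2.23805403e-01] 0.0
side [[552.0, 0.0, 320.7], [0.0, 552.0, 240.1], [0.0, 0.0, 1.0]] [[-0.991, -0.133, 0.019], [-0.084, 0.501, -0.861], [0.105, -0.855, -0.508]] [511.4, 180.3, 939.7]
top [[594.0, 0.0, 324.8], [0.0, 594.0, 232.8], [0.0, 0.0, 1.0]] [[0.024, -1.0, 0.008], [-0.998, -0.025, -0.064], [0.064, -0.007, -0.998]] [-176.6, 522.1, 1111.8]
```

View pics/top0.png

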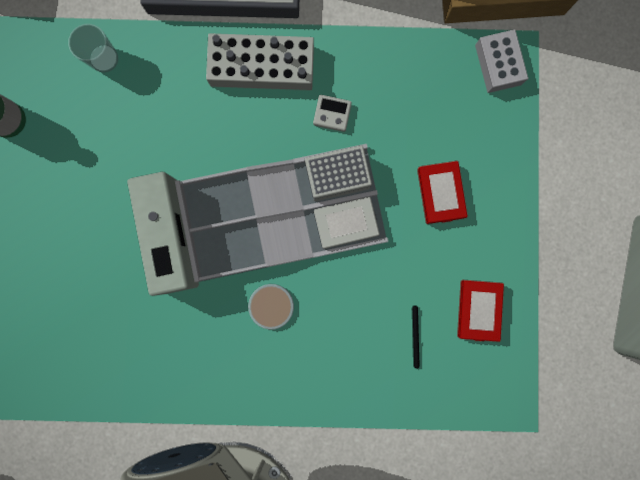

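View pics/side0.png

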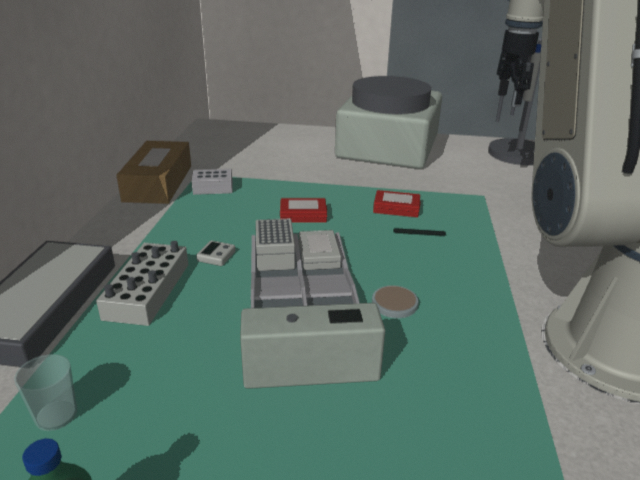

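The tip box (tall, rows of round tip tops) is at top-view (340,172), in the far lane. The slide box (blank label) is at (348,222). Others: the small 8-hole box (503,60), the tube rack (260,62) and the red boxes (442,192) and (482,310) are all outside the dock, so they are look-alikes. Only the box at (340,172) stands in a lane, so I'll confirm it in a crop.

Run:
```python
import cv2
i=cv2.imread('pics/top0.png')[140:300,120:400]
cv2.imwrite('pics/crop.png',cv2.resize(i,None,fx=2.857,fy=2.857,interpolation=cv2.INTER_CUBIC))
```

```text
(no output)
```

View pics/crop.png

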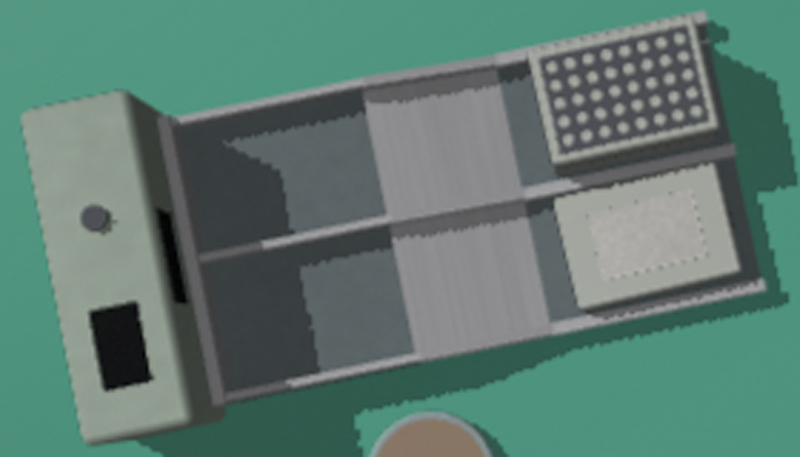

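The crop confirms it: the tip box has 8x5 round tops, with top corners at crop (528,52),(695,18),(718,130),(556,165). The slide box has the blank label beside it. The lip line runs through crop (365,90)-(388,218)-(415,358).

```bash
cat > h.py <<'E'
import numpy as np
def ray(f,px,z):
    d=f['R'].T@np.linalg.inv(f['mtx'])@np.array([*px,1.]);c=-f['R'].T@f['t']
    return c+d*(z-c[2])/d[2]
E
python3 - <<'E'
from h import *
f=np.load('pics/top0.npz')
def P(l,z): return np.array([ray(f,(120+u/2.857,140+v/2.857),z) for u,v in l])
np.set_printoptions(precision=1,suppress=True)
t=P([(528,52),(695,18),(718,130),(556,165)],66);s=P([(553,198),(718,163),(741,270),(582,308)],36)
h=P([(22,115),(128,92),(190,422),(88,445)],105);l=P([(365,90),(388,218),(392,226),(415,358)],26)
for n,a in zip('tshl',(t,s,h,l)): print(n,a.mean(0),a.tolist())
yaw=[]
for a,b in((t[1],t[0]),(t[2],t[3]),(s[1],s[0]),(s[2],s[3]),(h[1],h[0])):
    d=b-a;yaw.append(np.arctan2(d[1],d[0]))
for a,b in ((h[1],h[2]),(h[0],h[3]),(l[0],l[3])):
    d=b-a;yaw.append(np.arctan2(d[1],d[0])-np.pi/2)
print(np.degrees(yaw))
E
```

```text
t [ 635.5 -185.9   66. ] [[659.2379788741763, -123.55384947681858, 66.0], [684.0841340064912, -230.3044073602793, 66.0], [611.9277132669658, -246.4921214674721, 66.0], [586.7736943402183, -143.35989685168894, 66.0]]
s [ 546.1 -204.8   36. ] [[568.6583387006037, -141.58197992711266, 36.0], [594.4830541442759, -249.41888619454426, 36.0], [524.3932284041399, -265.83705271957155, 36.0], [496.95377780452714, -162.35643680093773, 36.0]]
h [511.9 129.4 105. ] [[604.6216469359726, 185.5056123587112, 105.0], [620.5554806585588, 121.01415021738782, 105.0], [418.9791971799373, 74.9611883904341, 105.0], [403.57124999510205, 136.31103868267527, 105.0]]
l [550.6 -34.2  26. ] [[638.592747079023, -14.831854052465417, 26.0], [553.6895914522077, -32.785122360702516, 26.0], [548.4519769990467, -35.59257040523741, 26.0], [461.7720197397165, -53.43880026016828, 26.0]]
[ 103.1  103.7  103.5  104.9  103.9 -257.1 -256.3 -257.7]
```

>>> play_rows:
  dp:
    - [0.8, -0.3, 0]
    - [1.6, -0.6, 0]
    - [2.4, -0.9, 0]
    - [3.2, -1.2, 0]
    - [4.0, -1.5, 0]
  rot:
    - [0, 0, 0]
    - [0, 0, 0]
    - [0, 0, 0]
    - [0, 0, 0]
    - [0, 0, 0]
  fingers: 0.4

```text
clock: 0.52
eef_pos: [282.3, -514.2, 230.9]
tcp_rot: [-3.141, 0.0, 0.223]
contact_force: [0.7, -0.7, 0.9]
opening: 0.401
grasp_force: 0.0
```

>>> play_rows:
  dp:
    - [0.8, -0.3, 0]
    - [1.6, -0.6, 0]
    - [2.4, -0.9, 0]
    - [3.2, -1.2, 0]
    - [4.0, -1.5, 0]
  rot:
    - [0, 0, 0]
    - [0, 0, 0]
    - [0, 0, 0]
    - [0, 0, 0]
    - [0, 0, 0]

```text
clock: 0.93
eef_pos: [425.2, -420.1, 231.0]
tcp_rot: [-3.141, 0.0, 0.224]
contact_force: [-0.9, -0.3, -0.2]
opening: 0.405
grasp_force: 0.0
```

>>> play_rows:
  dp:
    - [0.8, -0.3, 0]
    - [1.6, -0.6, 0]
    - [2.4, -0.9, 0]
    - [3.2, -1.2, 0]
    - [4.0, -1.5, 0]
  rot:
    - [0, 0, 0]
    - [0, 0, 0]
    - [0, 0, 0]
    - [0, 0, 0]
    - [0, 0, 0]

```text
clock: 1.35
eef_pos: [567.8, -326.1, 230.9]
tcp_rot: [-3.141, 0.001, 0.224]
contact_force: [0.3, 0.1, -0.1]
opening: 0.402
grasp_force: 0.0
```

>>> play_rows:
  dp:
    - [0.8, -0.3, 0]
    - [1.6, -0.6, 0]
    - [2.2, -0.9, 0]
    - [2.4, -0.95, 0]
    - [2.4, -0.95, 0]
  rot:
    - [0, 0, 0]
    - [0, 0, 0]
    - [0, 0, 0]
    - [0, 0, -1]
    - [0, 0, -2]

```text
clock: 1.77
eef_pos: [653.8, -266.9, 230.4]
tcp_rot: [-3.141, -0.0, 0.44]
contact_force: [-0.2, 0.6, -0.7]
opening: 0.399
grasp_force: 0.0
```

>>> play_rows:
  dp:
    - [0, 0, 0]
    - [0, 0, 0]
    - [0, 0, 0]
    - [0, 0, 0]
    - [0, 0, 0]
  rot:
    - [0, 0, -1.1]
    - [0, 0, -2.2]
    - [0, 0, -3.3]
    - [0, 0, -4.4]
    - [0, 0, -5.5]

```text
clock: 2.18
eef_pos: [651.7, -268.9, 230.7]
tcp_rot: [-3.141, 0.0, 1.015]
contact_force: [-0.3, 0.9, 0.3]
opening: 0.398
grasp_force: 0.0
```

>>> play_rows:
  dp:
    - [0, 0, 0]
    - [0, 0, 0]
    - [0, 0, 0]
    - [0, 0, 0]
    - [0, 0, 0]
  rot:
    - [0, 0, -1.1]
    - [0, 0, -2.2]
    - [0, 0, -3.3]
    - [0, 0, -4.4]
    - [0, 0, -5.5]

```text
clock: 2.6
eef_pos: [651.7, -268.9, 230.7]
tcp_rot: [-3.141, -0.0, 1.591]
contact_force: [0.6, 0.6, 0.3]
opening: 0.398
grasp_force: 0.0
```

>>> play_rows:
  dp:
    - [0, 0, 0]
    - [0, 0, 0]
    - [0, 0, 0]
    - [0, 0, 0]
  rot:
    - [0, 0, -1.1]
    - [0, 0, -2.1]
    - [0, 0, -2.1]
    - [0, 0, -2.1]

```text
clock: 2.93
eef_pos: [651.8, -268.9, 230.9]
tcp_rot: [-3.141, -0.0, 1.802]
contact_force: [-0.3, -0.0, 0.1]
opening: 0.4
grasp_force: 0.0
```

>>> play_rows:
  dp:
    - [-0.2, 0.08, 0.9]
    - [-0.2, 0.08, 1.8]
    - [-0.2, 0.08, 2.7]
    - [-0.2, 0.08, 3.4]
    - [-0.2, 0.08, 3.6]
  rot:
    - [0, 0, 0]
    - [0, 0, 0]
    - [0, 0, 0]
    - [0, 0, 0]
    - [0, 0, 0]

```text
clock: 3.35
eef_pos: [653.8, -274.8, 81.8]
tcp_rot: [-3.135, -0.005, 1.802]
contact_force: [-1.2, 0.6, -0.6]
opening: 0.403
grasp_force: 0.0
```

Run:
```python
from rig import optics
import cv2,numpy as np
a=optics.grab_frame('top')['color'][130:330,250:450,::-1];b=optics.grab_frame('side')['color'][150:350,200:400,::-1]
cv2.imwrite('pics/pre.png',cv2.resize(np.hstack([a,b]),None,fx=2,fy=2,interpolation=cv2.INTER_CUBIC))
```

```text
(no output)
```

View pics/pre.png

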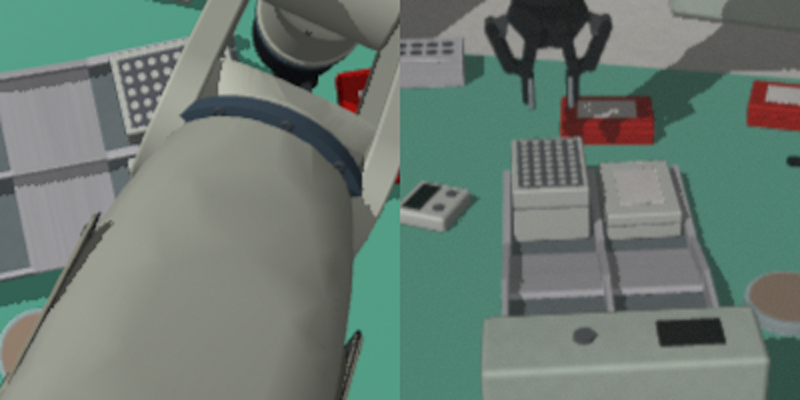

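The two fingers sit centred behind the tip box: fingers at about crop (550,95), box at (550,165) on the same axis. The red box is clear, so I go down and push.

>>> play_rows:
  dp:
    - [0, 0, 0.6]
    - [0, 0, 1.2]
    - [0, 0, 1.25]
    - [0.2, 0, 1.25]
    - [0.4, 0, 1.25]
  rot:
    - [0, 0, 0]
    - [0, 0, 0]
    - [0, 0, 0]
    - [0, 0, 0]
    - [0, 0, 0]

```text
clock: 3.87
eef_pos: [654.4, -260.7, 39.6]
tcp_rot: [3.139, 0.002, 1.804]
contact_force: [-0.1, -0.1, 0.5]
opening: 0.401
grasp_force: 0.0
```

>>> play_rows:
  dp:
    - [0.2, 0, 0]
    - [0.4, 0, 0]
    - [0.6, 0, 0]
    - [0.8, 0, 0]
    - [1.0, 0, 0]
  rot:
    - [0, 0, 0]
    - [0, 0, 0]
    - [0, 0, 0]
    - [0, 0, 0]
    - [0, 0, 0]

```text
clock: 4.28
eef_pos: [644.5, -221.1, 38.2]
tcp_rot: [3.14, 0.001, 1.805]
contact_force: [0.6, -4.3, 3.1]
opening: 0.403
grasp_force: 2.0
```

>>> play_rows:
  dp:
    - [0.25, 0, 0]
    - [0.5, 0, 0]
    - [0.75, 0, 0]
    - [1.0, 0, 0]
    - [1.25, 0, 0]
  rot:
    - [0, 0, 0]
    - [0, 0, 0]
    - [0, 0, 0]
    - [0, 0, 0]
    - [0, 0, 0]

```text
clock: 4.7
eef_pos: [632.0, -172.0, 37.3]
tcp_rot: [-3.141, -0.0, 1.805]
contact_force: [1.1, -2.7, 2.8]
opening: 0.401
grasp_force: 1.8
```

>>> play_rows:
  dp:
    - [0.25, 0, 0]
    - [0.5, 0, 0]
    - [0.75, 0, 0]
    - [1.0, 0, 0]
    - [1.25, 0, 0]
  rot:
    - [0, 0, 0]
    - [0, 0, 0]
    - [0, 0, 0]
    - [0, 0, 0]
    - [0, 0, 0]

```text
clock: 5.12
eef_pos: [620.5, -123.5, 37.2]
tcp_rot: [-3.142, 0.0, 1.805]
contact_force: [1.3, -6.7, 5.0]
opening: 0.4
grasp_force: 3.4
```

Run:
```python
from rig import optics
import cv2,numpy as np
a=optics.grab_frame('top')['color'][130:330,150:350,::-1];b=optics.grab_frame('side')['color'][150:350,200:400,::-1]
cv2.imwrite('pics/mid.png',cv2.resize(np.hstack([a,b]),None,fx=2,fy=2,interpolation=cv2.INTER_CUBIC))
```

```text
(no output)
```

View pics/mid.png

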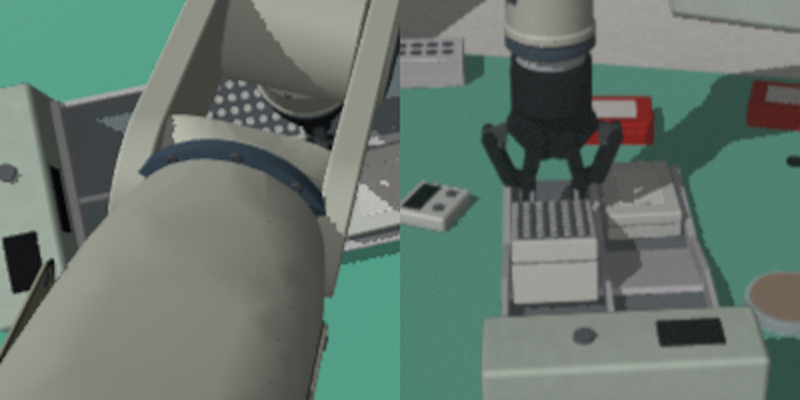

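The box rides straight up the ramp, nose at about crop (555,300), with the fingers behind it. The slide box at (643,195) is untouched.

>>> play_rows:
  dp:
    - [0.2, 0, -0.04]
    - [0.4, 0, -0.09]
    - [0.6, 0, -0.13]
    - [0.8, 0, -0.18]
    - [1.0, 0, -0.22]
  rot:
    - [0, 0, 0]
    - [0, 0, 0]
    - [0, 0, 0]
    - [0, 0, 0]
    - [0, 0, 0]

```text
clock: 5.63
eef_pos: [611.8, -85.0, 46.8]
tcp_rot: [3.141, 0.001, 1.805]
contact_force: [-0.1, -0.2, 0.1]
opening: 0.397
grasp_force: 0.0
```

>>> play_rows:
  dp:
    - [0.2, 0, -0.04]
    - [0.4, 0, -0.09]
    - [0.6, 0, -0.13]
    - [0.8, 0, -0.18]
    - [1.0, 0, -0.22]
  rot:
    - [0, 0, 0]
    - [0, 0, 0]
    - [0, 0, 0]
    - [0, 0, 0]
    - [0, 0, 0]

```text
clock: 6.05
eef_pos: [601.8, -45.6, 55.0]
tcp_rot: [-3.141, -0.0, 1.805]
contact_force: [0.2, -0.8, 0.0]
opening: 0.393
grasp_force: 0.0
```

Run:
```python
from rig import optics
import cv2,numpy as np
a=optics.grab_frame('top')['color'][130:330,120:320,::-1];b=optics.grab_frame('side')['color'][190:340,230:380,::-1]
cv2.imwrite('pics/mid2.png',np.hstack([cv2.resize(x,(400,400),interpolation=cv2.INTER_CUBIC) for x in (a,b)]))
```

```text
(no output)
```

View pics/mid2.png

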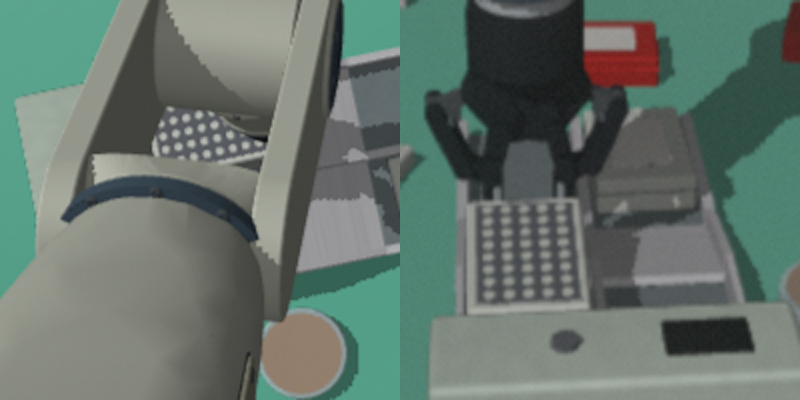

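The box has tipped over the crest and its nose is in the bay, close to the end wall. The contact force is zero, so it has moved a little ahead of the fingers. I'll push on gently.

>>> play_rows:
  dp:
    - [0.1, 0, 0.02]
    - [0.2, 0, 0.04]
    - [0.3, 0, 0.06]
    - [0.4, 0, 0.08]
    - [0.4, 0, 0.08]
  rot:
    - [0, 0, 0]
    - [0, 0, 0]
    - [0, 0, 0]
    - [0, 0, 0]
    - [0, 0, 0]

```text
clock: 6.57
eef_pos: [598.1, -30.3, 51.4]
tcp_rot: [-3.141, -0.0, 1.805]
contact_force: [-0.3, -0.1, 0.7]
opening: 0.402
grasp_force: 0.0
```

>>> play_rows:
  dp:
    - [0.05, 0, 0.02]
    - [0.1, 0, 0.04]
    - [0.15, 0, 0.06]
    - [0.15, 0, 0.06]
  rot:
    - [0, 0, 0]
    - [0, 0, 0]
    - [0, 0, 0]
    - [0, 0, 0]

```text
clock: 6.9
eef_pos: [596.9, -24.8, 49.1]
tcp_rot: [-3.141, -0.0, 1.805]
contact_force: [-0.3, -0.7, 0.5]
opening: 0.4
grasp_force: 0.0
```

>>> play_rows:
  dp:
    - [-0.4, 0, 0]
    - [-1, 0, 0]
    - [-1.2, 0, -0.8]
    - [-1.2, 0, -1.7]
    - [-1.2, 0, -2.6]
  rot:
    - [0, 0, 0]
    - [0, 0, 0]
    - [0, 0, 0]
    - [0, 0, 0]
    - [0, 0, 0]

```text
clock: 7.32
eef_pos: [607.2, -72.2, 153.5]
tcp_rot: [-3.139, -0.001, 1.804]
contact_force: [1.0, 0.1, 0.0]
opening: 0.402
grasp_force: 0.0
```

>>> play_rows:
  dp:
    - [-0.8, 0, -0.6]
    - [-1.7, 0, -1.2]
    - [-2.6, 0, -1.8]
    - [-3.5, 0, -2.0]
    - [-4.4, 0, -2.0]
  rot:
    - [0, 0, 0]
    - [0, 0, 0]
    - [0, 0, 0]
    - [0, 0, 0]
    - [0, 0, 0]

```text
clock: 7.73
eef_pos: [650.6, -245.1, 236.9]
tcp_rot: [3.137, 0.003, 1.805]
contact_force: [0.0, 0.4, 0.2]
opening: 0.399
grasp_force: 0.0
```

>>> play_rows:
  dp:
    - [-0.9, 0, 0]
    - [-1.8, 0, 0]
    - [-2.7, 0, 0]
    - [-3.6, 0, 0]
    - [-3.6, 0, 0]
  rot:
    - [0, 0, 0]
    - [0, 0, 0]
    - [0, 0, 0]
    - [0, 0, 0]
    - [0, 0, 0]

```text
clock: 8.15
eef_pos: [682.3, -389.2, 232.1]
tcp_rot: [-3.141, 0.002, 1.802]
contact_force: [-1.4, 1.4, 0.7]
opening: 0.395
grasp_force: 0.0
```

Run:
```python
from rig import optics
import cv2,numpy as np
f=optics.grab_frame('top');np.savez('pics/topE.npz',**f)
a=f['color'][130:330,120:320,::-1];f=optics.grab_frame('side');np.savez('pics/sideE.npz',**f);b=f['color'][190:340,230:380,::-1]
cv2.imwrite('pics/end.png',np.hstack([cv2.resize(x,(400,400),interpolation=cv2.INTER_CUBIC) for x in (a,b)]))
```

```text
(no output)
```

View pics/end.png

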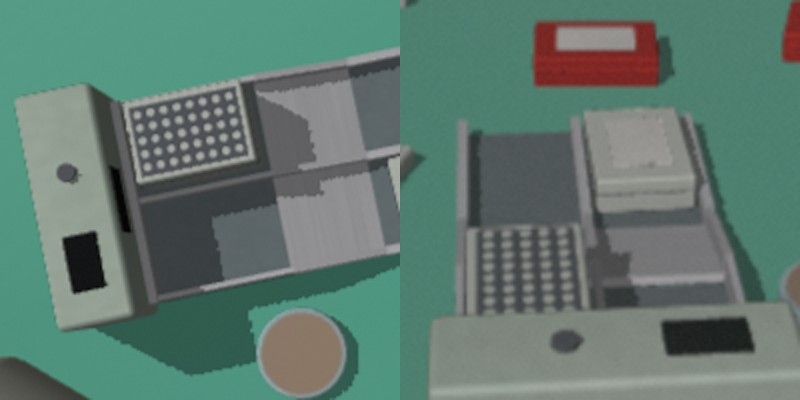

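The tip box sits in the bay, with top corners at crop (123,100),(240,80),(256,161),(137,185). The slide box is unmoved. I'll check the numbers.

Run:
```python
from h import *
import cv2
f=np.load('pics/topE.npz');o=np.array([562.4,-83.8]);a=np.radians(103.4)
u=np.array([np.cos(a),np.sin(a)]);v=np.array([-u[1],u[0]])
p=np.array([ray(f,(120+x/2,130+y/2),78)[:2]-o for x,y in [(123,100),(240,80),(256,161),(137,185)]])
q=np.c_[p@u,p@v];print(q.round(1),q.mean(0))
g=np.load('pics/sideE.npz');g0=np.load('pics/side0.npz')
A,B=[cv2.cvtColor(k['color'],6).astype(np.float32)[225:275,298:345] for k in (g0,g)]
print('slide shift px',cv2.phaseCorrelate(A,B))
```

```text
[[165.  -89.8]
 [ 58.2 -85.8]
 [ 58.8 -10.7]
 [167.6 -11.6]] [112.40820062 -49.46427122]
slide shift px ((-0.26591537175864133, -0.07144538018252788), 0.8376980662345886)
```

```bash
python3 -c "
from rig import r
print(r.sign_off())"
```

```text
the job is handed in; nothing more can be done
None
```

The tall tip box was pushed up its own lane and sits in the bay, centre measured about 112 mm along the dock (required 102–125), trailing edge about 7 mm past the lip; the slide box shows no measurable shift, and the job was handed in after about 8 s, though no verdict came back.

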